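Open an interlocked vacuum valve bank by feel

ROBOT

A 6-joint arm with a two-finger parallel gripper is mounted at the origin on a cart in front of the work surface, level with it; the furniture and walls round the work are solid. World frame = base frame: x ahead of the robot, y to its left, z up, the work surface at z = 0. Lengths are in mm, angles in rad, forces in N, time in s.
With the tool pointing down it reaches from about 275 to 725 mm from the base axis. Payload 5.6 kg.
Tool frame: the origin (TCP) lies midway between the tips of the shut fingers; the grasp point (between the pads) lies 19 mm behind it; z points along the fingers, y is the line along which they close (so a half turn about z gives the same grasp; the last joint's range is limited). The gripper opens to 85 mm and grips with 20 to 120 N. Pads are 22 mm wide; open, the fingers measure 114 mm over their backs; the gripper's body (76 mm by 85 mm) begins 54 mm behind the grasp point. The pads swing forward as they close: fully open they stand 13 mm farther back than shut.
Start: joints at [-1.042, 0.255, 0.108, 0, -1.424, -0.285], TCP at [132.786, -533.724, 231.283] pointing down, gripper open.
Joint ranges: [-2.95, 2.95], [-1.21, 1.97], [-1.09, 1.5], [-2.87, 1.71], [-2.94, -0.07], [-3.05, 3.05]. Speed limits (rad/s): [2.57, 2.57, 3.14, 3.14, 3.14, 3.14].

INTERFACE

Orientations are given as a 3x3 rotation matrix whose columns are the frame's x, y, z axes.
In Python, from station import arm gives the robot as it stands.
- The arm moves only by the shell command python3 -m crank 'ROWS'. ROWS is JSON, a list that holds one entry, the list of rows, each a list of 7 numbers: the opening in per cent of the stroke, from 0 (shut) to 100 (fully open), then the shift along the tool's x, y, z in cm, then the turn, a rotation vector about the tool's x, y, z in rad. In form: [[[hand, dx, dy, dz, wx, wy, wz], ...]]. A call has 1 to 5 rows; each row shifts and turns the commanded pose from where the row before left it, along the tool's axes as they then stand; what a row does not reach is not made up. A row lasts 1/12 s, in which the tool goes at most 41.7 mm and 7.16 degrees, less where a joint would pass 70% of its speed; a pose out of reach is approached as far as the arm can. A call with a gripper value outside its range is refused whole. The fingers move at their own pace and stop on an object; the grip force is fixed at half the most. Time passes only in rows, so rows that do not move let the fingers close. It gives the time, the measured TCP pose, the force, the opening and the grip force at its end, in the units of the state.
- arm.sense(): the state, without advancing time (a new reading comes with each control period).
- arm.snapshot(name): name is "side" or "top"; returns the picture (384x512x3 uint8, blue, green, red); there is no depth.
- arm.get_calibration(name): a dict with "fx", "fy", "cx", "cy" (pixels), "R" (3x3) and "t" (3): a world point X has camera coordinates R X + t. Camera axes: x right, y down, z forward; pixel columns grow to the right and rows downward; lengths in mm; the calibration is good to about 2 mm. A picture is of the moment at which its call begins. get_calibration takes no time and is no camera call.
- arm.hand_in(): hands the job in; it is judged then, once.
The state is a dict: "t": time; "q": joint angles; "joint_vel": joint speeds; "tau": joint torques, N m; "tool_pos": TCP position; "ee_rot": TCP orientation; "ft_force": force on the tool from outside, world axes, zero at the start; "wrist_torque": the same for the moment, N m; "width": finger opening in mm; "grip_force": force on a finger pad.
Only numpy, scipy, OpenCV 4.12 (cv2) and the standard library are available. Lean on these libraries where they do the work, as an engineer would, in place of code of your own. Each camera call takes 0.05 s, during which the arm holds its last target. There are 200 camera calls.

TASK

Open the vacuum manifold: throw all three levers of the valve bank fully over, away from you, and leave them there. An interlock lets them over only in one order, which is not marked, so feel gently which lever is free, leave a blocked one for later and never push on the bank with more than 20 N. Do not disturb the flask, the beaker or the tip box beside it.

Things in the scene. Friction and masses are not known exactly. Their poses are not given: they have to be found in the camera images.
- bank: valve bank fixed to the table: housing 110 (x) by 270 (y) by 80 mm high, slotted cover, three brass hose barbs 27 mm long at the back. Origin: centre of underside; +x runs from front (robot's side) to back, the way levers are thrown. Three alike levers (9 mm rods with a black ball) in a row at y = +80 (left), 0 (middle), -80 mm (right), pivoting about y at x = 0, z = 66 mm
- lever_left (a joint): left lever, rad: 0 leans 0.5 rad from upright to the bank's front, 1.0 is fully over, 0.5 rad past upright to the back, where it meets a springy buffer (1 N per mm). Starts at 0 to 0.12. A free lever runs stiffly all the way (up to about 4 N at the ball) and stays where left; a blocked one runs so only to about 0.25, then meets a cushioned lock pin (1 to 2 N more per mm at the ball)
- ball_left (a point): centre of the black ball (24 mm diameter) on the left lever, 95 mm from that lever's pivot; it is about 149 mm above the table when the lever is back or fully over and 161 mm at mid stroke
- lever_middle (a joint): middle lever, same values and behaviour as the left one. At first just one of the three levers is free; the order in which they free one another is hidden inside and differs from start to start (any of six), found only by pushing gently
- ball_middle (a point): centre of the black ball (24 mm diameter) on the middle lever, 95 mm from that lever's pivot; it is about 149 mm above the table when the lever is back or fully over and 161 mm at mid stroke
- lever_right (a joint): right lever, same values and behaviour as the left one. The next lever in the hidden order is unlocked once the one before it is fully over (surely by 0.9, not before about 0.7)
- ball_right (a point): centre of the black ball (24 mm diameter) on the right lever, 95 mm from that lever's pivot; it is about 149 mm above the table when the lever is back or fully over and 161 mm at mid stroke
- conical_flask: bystander: a glass conical flask, 79 mm wide, 137 mm high, standing loose on the table; origin at the centre of its underside; about 0.22 m to the left of the bank's centre
- beaker: bystander: a tall plastic beaker, about 100 mm wide, 103 mm high, standing loose on the table; origin at the centre of its underside; about 0.23 m to the right of the bank's centre
- tip_box: bystander: a pale pipette-tip box, 85 x 117 x 53 mm, standing loose on the table; origin at the centre of its underside; about 0.19 m behind the bank's centre

How it is judged (in metres and radians):
At the end, for the whole second after the job is handed in: All three levers stand fully over (each beyond 0.90 of its 1.0 rad) and at rest, and the flask, beaker and tip box are within 20 mm of where they stood (value of joint each of lever_left, lever_middle, lever_right above 0.9 rad and velocity of joint lever_left between -0.05 and 0.05 rad/s and velocity of joint lever_middle between -0.05 and 0.05 rad/s and velocity of joint lever_right between -0.05 and 0.05 rad/s and distance of each of conical_flask, beaker, tip_box from where it was at the start of the episode below 0.02 m); the robot touches nothing.
It fails at once if the valve bank or one of its levers is pushed with more than 20 N (contact force between any of the fingers, the arm and bank above 20 N).
It fails at once if the flask, beaker or tip box is moved more than 20 mm or tipped over (distance of any of conical_flask, beaker, tip_box from where it was at the start of the episode above 0.02 m or angle between any of conical_flask, beaker, tip_box's own z axis and vertical above 0.35 rad).
It also fails if it takes over 58 s, if anything falls off the work surface, if the arm or the gripper's body presses on something with over 40 N, if the wrist force passes 120 N, or if a joint passes its speed limit or range.

## Working session

There is one attempt and no reset: what is moved stays moved. The work goes in short steps, Python scripts to look and compute and a shell command to move; the robot and the scene stay as the last step left them, time stands still between calls to the robot, and variables do not carry over. Pictures are saved under pics/ and viewed, at most 10 in all, crops included, and the job is handed in when it is done.

```bash
mkdir -p pics
python3 - <<'E'
from station import arm
import cv2,numpy as np
for n in("side","top"):
    cv2.imwrite(f"pics/{n}0.png",arm.snapshot(n)); c=arm.get_calibration(n)
    print(n,c["fx"],c["cx"],c["cy"],np.round(c["R"],3).tolist(),np.round(c["t"],0))
s=arm.sense();print(s["t"],s["tool_pos"],np.round(s["ee_rot"],3),s["ft_force"],s["width"])
E
```

```text
side 403.05215206254155 255.201220437449 187.35326393898674 [[1.0, -0.018, -0.002], [-0.009, -0.394, -0.919], [0.016, 0.919, -0.394]] [-626.  115. 1123.]
top 441.09488170777325 252.20944327917604 195.68918744936485 [[-0.019, -1.0, 0.004], [-0.997, 0.018, -0.071], [0.071, -0.006, -0.997]] [   8.  608. 1121.]
0.1 [ 132.71199751 -533.31170127  230.51832881] [[-0.97  -0.241 -0.   ]
 [-0.241  0.97   0.002]
 [ 0.     0.002 -1.   ]] [ 0.08131379 -0.08414112 -0.03592015] 85.44417431048072
```

View pics/side0.png

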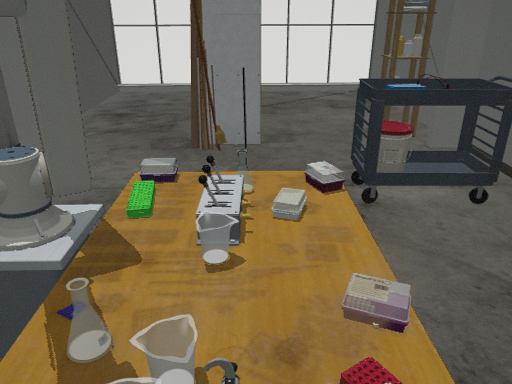

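View pics/top0.png

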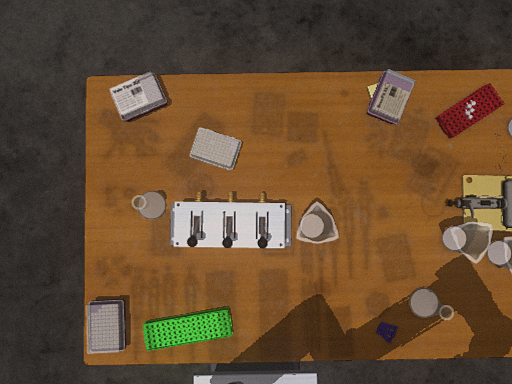

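Side view: black balls at about (210,160), (206,169) and (203,180). Top view: balls at about (192,242), (228,243) and (263,243), flask (150,205), beaker (317,222), tip box (216,148).

```bash
cat > h.py <<'E'
from station import arm
import cv2,numpy as np
C={n:arm.get_calibration(n) for n in("side","top")}
def ray(n,u,v):
    c=C[n];R=np.array(c["R"]);t=np.array(c["t"])
    d=R.T@[(u-c["cx"])/c["fx"],(v-c["cy"])/c["fy"],1];return -R.T@t,d
def plane(n,u,v,z):
    o,d=ray(n,u,v);return o+d*(z-o[2])/d[2]
def tri(a,b):
    (o1,d1),(o2,d2)=ray("side",*a),ray("top",*b)
    s=np.linalg.lstsq(np.c_[d1,-d2],o2-o1,rcond=None)[0]
    p,q=o1+s[0]*d1,o2+s[1]*d2;return (p+q)/2,np.linalg.norm(p-q)
def blobs(im,x0,y0,x1,y1,th=45,k=0):
    m=(im[y0:y1,x0:x1].max(2)<th).astype(np.uint8)
    if k:m=cv2.morphologyEx(m,cv2.MORPH_OPEN,cv2.getStructuringElement(cv2.MORPH_ELLIPSE,(k,k)))
    n,l,s,c=cv2.connectedComponentsWithStats(m)
    return [(round(c[i][0]+x0,1),round(c[i][1]+y0,1),int(s[i][4])) for i in range(1,n) if s[i][4]>8]
E
python3 - <<'E'
from h import *
s=cv2.imread("pics/side0.png");t=cv2.imread("pics/top0.png")
for k in(3,5,7):print(k,blobs(s,190,145,235,210,45,k),blobs(t,170,195,295,255,45,k))
a=cv2.resize(s[140:250,180:260],None,fx=5,fy=5,interpolation=2);b=cv2.resize(t[190:255,165:295],None,fx=3,fy=3)
o=np.zeros((550,800,3),np.uint8);o[:550,:400]=a;o[:195,400:790]=b;cv2.imwrite("pics/c0.png",o)
E
```

```text
3 [(np.float64(209.5), np.float64(159.6), 38), (np.float64(206.1), np.float64(169.2), 45), (np.float64(202.3), np.float64(179.7), 47)] [(np.float64(189.2), np.float64(240.5), 15)]
5 [(np.float64(209.5), np.float64(160.0), 30), (np.float64(206.3), np.float64(169.1), 35), (np.float64(202.2), np.float64(179.8), 36)] []
7 [] []
```

View pics/c0.png

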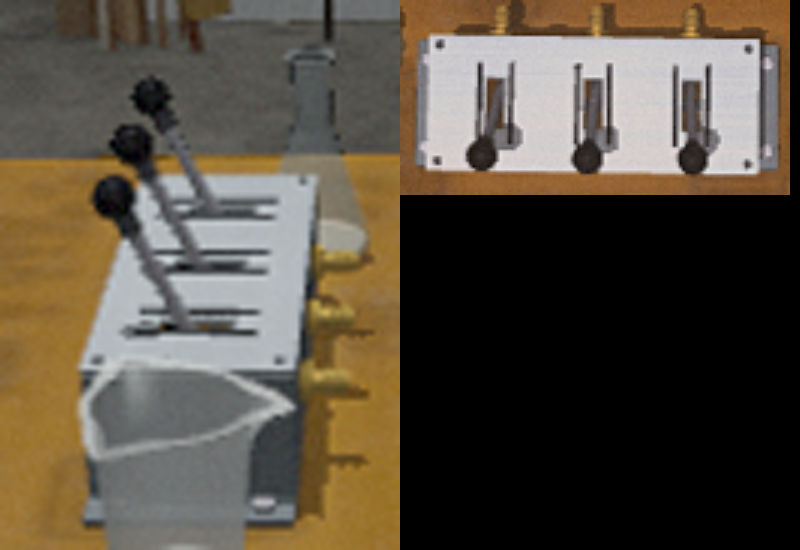

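The crop shows three balls at top-view pixels (192.3,241.7), (227.3,242.3) and (262.3,242.3). The cover screws give the bank's yaw.

Run:
```python
from h import *
t=cv2.imread("pics/top0.png")
print(blobs(t,170,228,295,255,70,5),blobs(t,170,228,295,255,85,5))
S=[(202.3,179.7),(206.2,169.2),(209.5,159.8)]
T=[(192.3,241.7),(227.3,242.3),(262.3,242.3)]
# side camera is at y<0 or >0?
print("cam",ray("side",0,0)[0])
for o in(1,-1):
  for a,b in zip(S[::o],T):
    p,e=tri(a,b);print(p.round(1),round(e,1),plane("top",*b,149).round(1))
sc=[plane("top",165+(u-400)/3,190+v/3,80) for u,v in((440,44),(747,48),(750,162),(436,157))]
print(np.round(sc,1),np.mean(sc,0).round(1));d=(sc[0]-sc[1]+sc[3]-sc[2])/2;print("yaw",np.arctan2(-d[0],d[1]))
for n,b,z in(("flask",(150,205),5),("beaker",(317,224),5),("beakertop",(317,222),103),("box",(216,146),53)):print(n,plane("top",*b,z).round(0))
```

```text
[(np.float64(192.0), np.float64(240.8), 80), (np.float64(262.1), np.float64(242.3), 75), (np.float64(226.9), np.float64(242.5), 73)] [(np.float64(191.9), np.float64(240.6), 90), (np.float64(227.0), np.float64(242.1), 81), (np.float64(262.0), np.float64(242.3), 77)]
cam [ 609.23832804 -997.98941193  546.48121602]
[481.  143.6  84.3] 26.4 [496.1 136.6 149. ]
[492.1  56.5 150.6] 2.3 [493.2  56.7 149. ]
[501.5 -21.  205.3] 15.7 [491.7 -23.2 149. ]
[494.7 136.3 150.4] 2.8 [496.1 136.6 149. ]
[492.1  56.5 150.6] 2.3 [493.2  56.7 149. ]
[490.1 -23.3 151.5] 3.4 [491.7 -23.2 149. ]
[[585.  179.1  80. ]
 [577.1 -71.9  80. ]
 [484.3 -72.2  80. ]
 [493.1 182.9  80. ]] [534.9  54.5  80. ]
yaw -0.03295108381589811
flask [590. 265.   5.]
beaker [ 532. -171.    5.]
beakertop [ 536. -157.  103.]
box [734.  87.  53.]
```

```bash
python3 -m crank '[[[0,0,0,0,0,0,0.09],[0,0,0,0,0,0,0.09],[0,0,0,0,0,0,0.091],[0,-1,1.7,0,0,0,0],[0,-1.9,3.4,0,0,0,0]]]'
```

```text
t: 0.52
tool_pos: [162.3, -484.4, 229.7]
ee_rot: [[-1.0, 0.031, -0.002], [0.031, 1.0, 0.002], [0.002, 0.002, -1.0]]
ft_force: [1.6, 0.6, 0.8]
width: 25.6
grip_force: 0.0
```

```bash
python3 -m crank '[[[0,-1.85,3.35,0,0,0,0],[0,-1.85,3.35,0,0,0,0],[0,-1.85,3.35,0,0,0,0],[0,-1.85,3.35,0,0,0,0],[0,-1.85,3.35,0,0,0,0]]]'; python3 -m crank '[[[0,-1.85,3.35,0,0,0,0],[0,-1.85,3.35,0,0,0,0],[0,-1.85,3.35,0,0,0,0],[0,-1.85,3.35,0,0,0,0],[0,-1.85,3.35,0,0,0,0]]]'
```

```text
t: 0.93
tool_pos: [260.4, -316.8, 231.0]
ee_rot: [[-1.0, 0.028, -0.0], [0.028, 1.0, 0.0], [0.0, 0.0, -1.0]]
ft_force: [1.3, -0.2, -0.0]
width: 0.1
grip_force: 0.0
t: 1.35
tool_pos: [357.4, -151.8, 231.2]
ee_rot: [[-1.0, 0.027, 0.0], [0.027, 1.0, 0.0], [-0.0, 0.0, -1.0]]
ft_force: [0.7, -1.7, 0.5]
width: 0.3
grip_force: 0.0
```

```bash
python3 -m crank '[[[0,-1.85,3.1,0,0,0,0],[0,-1.85,3.1,0,0,0,0],[0,-1.85,3.1,0,0,0,0],[0,-1.5,2.5,2,0,0,0],[0,0,0,3,0,0,0]]]'; python3 -m crank '[[[0,0,0,3,0,0,0],[0,0,0,0.9,0,0,0],[0,0,0,0,0,0,0]]]'
python3 - <<'E'
from h import *
s=arm.snapshot("side");cv2.imwrite("pics/s1.png",cv2.resize(s[110:260,120:320],None,fx=4,fy=4))
E
```

```text
t: 1.77
tool_pos: [434.9, -34.0, 182.4]
ee_rot: [[-1.0, 0.023, 0.006], [0.023, 1.0, 0.001], [-0.006, 0.001, -1.0]]
ft_force: [1.7, 1.4, -0.1]
width: -0.3
grip_force: 0.0
t: 2.02
tool_pos: [428.9, -38.0, 140.0]
ee_rot: [[-1.0, 0.027, -0.006], [0.027, 1.0, -0.001], [0.006, -0.001, -1.0]]
ft_force: [-0.0, -0.8, 0.1]
width: -0.2
grip_force: 0.0
```

View pics/s1.png

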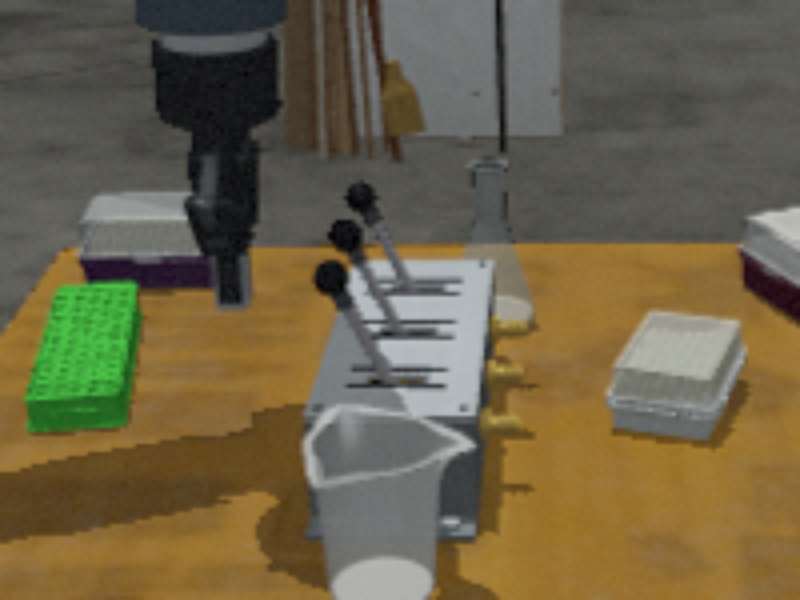

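Fingertips (crop pixel 232,300) sit in front of the right lever's ball (330,278), clear of it. Now align and feel.

```bash
python3 -m crank '[[[0,-1.5,1.5,0.2,0,0,0],[0,-1,0,0,0,0,0],[0,-0.5,0,0,0,0,0],[0,-0.4,0,0,0,0,0],[0,-0.4,0,0,0,0,0]]]';python3 -m crank '[[[0,-0.4,0,0,0,0,0],[0,-0.4,0,0,0,0,0],[0,-0.3,0,0,0,0,0],[0,-0.3,0,0,0,0,0],[0,0,0,0,0,0,0]]]'
```

```text
t: 2.48
tool_pos: [469.0, -24.2, 141.0]
ee_rot: [[-1.0, 0.028, -0.001], [0.028, 1.0, 0.0], [0.001, 0.0, -1.0]]
ft_force: [-4.9, 1.7, 5.2]
width: 0.3
grip_force: 2.7
t: 2.9
tool_pos: [483.5, -24.3, 140.4]
ee_rot: [[-1.0, 0.027, -0.0], [0.027, 1.0, -0.0], [0.0, -0.0, -1.0]]
ft_force: [-1.6, 0.3, 2.1]
width: 0.0
grip_force: 1.2
```

```bash
python3 -m crank '[[[0,-0.3,0,0,0,0,0],[0,-0.3,0,0,0,0,0]]]';python3 -m crank '[[[0,-0.3,0,0,0,0,0],[0,0,0,0,0,0,0]]]'
```

```text
t: 3.07
tool_pos: [488.1, -24.4, 140.3]
ee_rot: [[-1.0, 0.027, -0.002], [0.027, 1.0, -0.0], [0.002, -0.0, -1.0]]
ft_force: [-8.6, 1.5, 6.8]
width: -0.3
grip_force: 4.4
t: 3.23
tool_pos: [490.8, -24.5, 140.0]
ee_rot: [[-1.0, 0.027, -0.003], [0.027, 1.0, -0.0], [0.003, -0.0, -1.0]]
ft_force: [-8.4, 1.2, 5.7]
width: 0.1
grip_force: 4.0
```

```bash
python3 -m crank '[[[0,-0.2,0,0,0,0,0],[0,0,0,0,0,0,0]]]'
```

```text
t: 3.4
tool_pos: [492.1, -24.6, 140.0]
ee_rot: [[-1.0, 0.027, -0.005], [0.027, 1.0, -0.0], [0.005, -0.0, -1.0]]
ft_force: [-11.1, 3.1, 7.9]
width: -0.0
grip_force: 5.3
```

Right is blocked. Back off and feel the middle one.

```bash
python3 -m crank '[[[0,1.5,0,0,0,0,0],[0,2.5,0,0,0,0,0],[0,0,4,0,0,0,0],[0,0,4,0,0,0,0],[0,0,0,0,0,0,0]]]';python3 -m crank '[[[0,-0.5,0,0,0,0,0],[0,-0.5,0,0,0,0,0],[0,-0.5,0,0,0,0,0],[0,-0.4,0,0,0,0,0],[0,0,0,0,0,0,0]]]'
```

```text
t: 3.82
tool_pos: [457.7, 61.4, 140.8]
ee_rot: [[-1.0, 0.023, 0.003], [0.023, 1.0, 0.002], [-0.003, 0.002, -1.0]]
ft_force: [0.4, 0.0, -0.4]
width: -0.2
grip_force: 0.0
t: 4.23
tool_pos: [476.1, 55.3, 140.0]
ee_rot: [[-1.0, 0.029, -0.001], [0.029, 1.0, -0.0], [0.001, -0.0, -1.0]]
ft_force: [-0.5, -0.8, 1.4]
width: 0.1
grip_force: 0.7
```

```bash
python3 -m crank '[[[0,-0.4,0,0,0,0,0],[0,-0.4,0,0,0,0,0],[0,-0.3,0,0,0,0,0],[0,0,0,0,0,0,0]]]';python3 -m crank '[[[0,-0.3,0,0,0,0,0],[0,-0.2,0,0,0,0,0],[0,0,0,0,0,0,0]]]'
```

```text
t: 4.57
tool_pos: [487.0, 55.6, 140.2]
ee_rot: [[-1.0, 0.028, 0.0], [0.028, 1.0, -0.0], [-0.0, -0.0, -1.0]]
ft_force: [-0.8, 0.0, 1.2]
width: 0.1
grip_force: 1.1
t: 4.82
tool_pos: [490.8, 55.6, 140.2]
ee_rot: [[-1.0, 0.027, -0.002], [0.027, 1.0, -0.0], [0.002, -0.0, -1.0]]
ft_force: [-6.2, -0.4, 5.4]
width: 0.1
grip_force: 3.2
```

```bash
python3 -m crank '[[[0,-0.3,0,0,0,0,0],[0,0,0,0,0,0,0]]]'
```

```text
t: 4.98
tool_pos: [493.2, 55.5, 140.0]
ee_rot: [[-1.0, 0.027, -0.003], [0.027, 1.0, -0.0], [0.003, -0.0, -1.0]]
ft_force: [-8.6, 1.8, 5.8]
width: -0.1
grip_force: 4.0
```

```bash
python3 -m crank '[[[0,-0.25,0,0,0,0,0],[0,0,0,0,0,0,0]]]'
```

```text
t: 5.15
tool_pos: [495.1, 55.4, 140.0]
ee_rot: [[-1.0, 0.027, -0.004], [0.027, 1.0, -0.0], [0.004, -0.0, -1.0]]
ft_force: [-10.2, 1.7, 8.0]
width: -0.1
grip_force: 5.2
```

Middle is blocked too, so left must be first.

```bash
python3 -m crank '[[[0,1.5,0,0,0,0,0],[0,2.3,0,0,0,0,0],[0,0,4,0,0,0,0],[0,0,4,0,0,0,0],[0,0,0,0,0,0,0]]]';python3 -m crank '[[[0,-0.5,0,0,0,0,0],[0,-0.5,0,0,0,0,0],[0,-0.5,0,0,0,0,0],[0,-0.4,0,0,0,0,0],[0,-0.4,0,0,0,0,0]]]';python3 -m crank '[[[0,-0.4,0,0,0,0,0],[0,-0.4,0,0,0,0,0],[0,-0.3,0,0,0,0,0],[0,-0.3,0,0,0,0,0]]]'
```

```text
t: 5.57
tool_pos: [462.5, 141.5, 140.6]
ee_rot: [[-1.0, 0.024, 0.003], [0.024, 1.0, 0.002], [-0.003, 0.002, -1.0]]
ft_force: [0.9, 0.8, 0.0]
width: -0.2
grip_force: 0.0
t: 5.98
tool_pos: [484.4, 135.1, 140.3]
ee_rot: [[-1.0, 0.029, -0.001], [0.029, 1.0, -0.0], [0.001, -0.0, -1.0]]
ft_force: [-3.9, 0.6, 4.0]
width: -0.0
grip_force: 2.1
t: 6.32
tool_pos: [498.5, 135.4, 140.3]
ee_rot: [[-1.0, 0.028, -0.0], [0.028, 1.0, -0.0], [0.0, -0.0, -1.0]]
ft_force: [-2.7, 0.4, 3.2]
width: -0.3
grip_force: 1.8
```

```bash
python3 -m crank '[[[0,-0.3,0,0,0,0,0],[0,-0.3,0,0,0,0,0],[0,-0.4,0,0,0,0,0]]]'; python3 -m crank '[[[0,-0.4,0,0,0,0,0],[0,-0.4,0,0,0,0,0],[0,-0.4,0,0,0,0,0],[0,-0.4,0,0,0,0,0],[0,-0.4,0,0,0,0,0]]]'; python3 -m crank '[[[0,-0.4,0,0,0,0,0],[0,-0.4,0,0,0,0,0],[0,-0.4,0,0,0,0,0],[0,-0.3,0,0,0,0,0]]]'
```

```text
t: 6.57
tool_pos: [508.4, 135.3, 140.3]
ee_rot: [[-1.0, 0.027, 0.0], [0.027, 1.0, 0.0], [-0.0, 0.0, -1.0]]
ft_force: [-3.1, 0.2, 2.6]
width: 0.0
grip_force: 1.6
t: 6.98
tool_pos: [528.6, 134.8, 140.2]
ee_rot: [[-1.0, 0.027, 0.0], [0.027, 1.0, -0.0], [-0.0, -0.0, -1.0]]
ft_force: [-2.7, -0.5, 1.9]
width: 0.1
grip_force: 1.3
t: 7.32
tool_pos: [542.7, 134.1, 139.3]
ee_rot: [[-1.0, 0.028, -0.002], [0.028, 1.0, -0.001], [0.002, -0.001, -1.0]]
ft_force: [-3.4, 0.3, -3.7]
width: -0.2
grip_force: 1.6
```

```bash
python3 -m crank '[[[0,-0.4,0,0,0,0,0],[0,-0.4,0,0,0,0,0],[0,-0.3,0,0,0,0,0],[0,-0.3,0,0,0,0,0]]]'; python3 -m crank '[[[0,-0.3,0,0,0,0,0],[0,-0.2,0,0,0,0,0]]]'
```

```text
t: 7.65
tool_pos: [556.9, 133.7, 139.8]
ee_rot: [[-1.0, 0.027, -0.001], [0.027, 1.0, -0.001], [0.001, -0.001, -1.0]]
ft_force: [-4.2, -0.5, -3.1]
width: 0.2
grip_force: 2.1
t: 7.82
tool_pos: [561.3, 133.6, 139.4]
ee_rot: [[-1.0, 0.028, -0.003], [0.028, 1.0, -0.001], [0.003, -0.001, -1.0]]
ft_force: [-6.5, 0.1, -4.7]
width: 0.1
grip_force: 3.5
```

```bash
python3 -m crank '[[[0,-0.2,0,0,0,0,0],[0,-0.2,0,0,0,0,0],[0,0,0,0,0,0,0]]]'
```

```text
t: 8.07
tool_pos: [563.7, 133.5, 138.4]
ee_rot: [[-1.0, 0.028, -0.007], [0.028, 1.0, -0.001], [0.007, -0.001, -1.0]]
ft_force: [-8.6, 0.4, -5.9]
width: -0.0
grip_force: 4.3
```

Left is on its buffer. Return to the middle lever, and check from the camera.

```bash
python3 -m crank '[[[0,1,0,0,0,0,0],[0,3,0,0,0,0,0],[0,4,0,0,0,0,0],[0,2,0,0,0,0,0],[0,0,-4,0,0,0,0]]]';python3 -m crank '[[[0,0,-4,0,0,0,0],[0,-0.6,0,0,0,0,0],[0,-0.4,0,0,0,0,0]]]'
python3 - <<'E'
from h import *
s=arm.snapshot("side");cv2.imwrite("pics/s2.png",cv2.resize(s[110:260,120:320],None,fx=4,fy=4))
E
```

```text
t: 8.48
tool_pos: [465.0, 101.4, 142.3]
ee_rot: [[-1.0, 0.019, 0.006], [0.019, 1.0, 0.004], [-0.006, 0.004, -1.0]]
ft_force: [1.8, -0.8, 0.2]
width: -0.1
grip_force: 0.0
t: 8.73
tool_pos: [476.3, 55.3, 142.3]
ee_rot: [[-1.0, 0.029, 0.006], [0.029, 1.0, 0.001], [-0.006, 0.001, -1.0]]
ft_force: [0.3, 0.9, 1.1]
width: -0.1
grip_force: 0.0
```

View pics/s2.png

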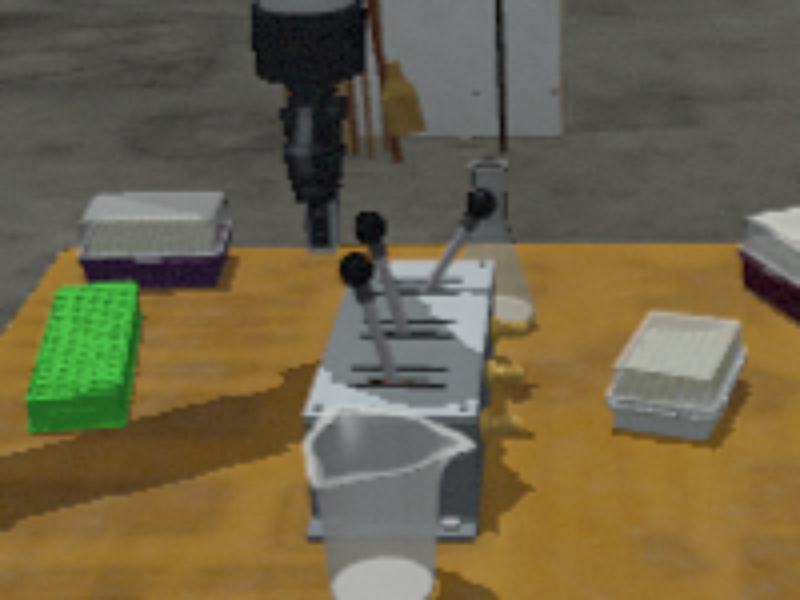

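Left lever is fully over (ball at crop 481,203). Middle and right stand at about 0.25 rad (balls at 370,226 and 355,270). Push the middle one gently.

```bash
python3 -m crank '[[[0,-0.4,0,0.2,0,0,0],[0,-0.3,0,0,0,0,0],[0,-0.3,0,0,0,0,0],[0,-0.3,0,0,0,0,0],[0,0,0,0,0,0,0]]]';python3 -m crank '[[[0,-0.3,0,0,0,0,0],[0,-0.2,0,0,0,0,0],[0,0,0,0,0,0,0]]]'
```

```text
t: 9.2
tool_pos: [487.1, 56.3, 138.0]
ee_rot: [[-1.0, 0.027, -0.001], [0.027, 1.0, -0.0], [0.001, -0.0, -1.0]]
ft_force: [-1.3, 0.2, -0.1]
width: -0.0
grip_force: 0.4
t: 9.45
tool_pos: [490.8, 55.9, 138.1]
ee_rot: [[-1.0, 0.027, -0.003], [0.027, 1.0, -0.0], [0.003, -0.0, -1.0]]
ft_force: [-6.1, 1.1, 3.2]
width: -0.1
grip_force: 3.1
```

```bash
python3 -m crank '[[[0,-0.3,0,0,0,0,0],[0,0,0,0,0,0,0]]]';python3 -m crank '[[[0,-0.2,0,0,0,0,0],[0,0,0,0,0,0,0]]]'
```

```text
t: 9.62
tool_pos: [493.2, 55.7, 138.0]
ee_rot: [[-1.0, 0.027, -0.004], [0.027, 1.0, -0.0], [0.004, -0.0, -1.0]]
ft_force: [-7.0, 1.0, 5.0]
width: -0.1
grip_force: 4.0
t: 9.78
tool_pos: [494.6, 55.6, 138.1]
ee_rot: [[-1.0, 0.027, -0.005], [0.027, 1.0, -0.0], [0.005, -0.0, -1.0]]
ft_force: [-11.0, 2.1, 8.2]
width: -0.2
grip_force: 5.3
```

Still blocked; right is next.

```bash
python3 -m crank '[[[0,1.5,0,0,0,0,0],[0,2.3,0,0,0,0,0],[0,0,-4,0,0,0,0],[0,0,-4,0,0,0,0],[0,0,0,0,0,0,0]]]';python3 -m crank '[[[0,-0.8,0,0,0,0,0],[0,-0.8,0,0,0,0,0],[0,-0.4,0,0,0,0,0],[0,-0.4,0,0,0,0,0],[0,-0.3,0,0,0,0,0]]]';python3 -m crank '[[[0,-0.3,0,0,0,0,0],[0,-0.3,0,0,0,0,0],[0,0,0,0,0,0,0]]]'
```

```text
t: 10.2
tool_pos: [456.2, -27.3, 138.6]
ee_rot: [[-1.0, 0.029, 0.0], [0.029, 1.0, -0.001], [-0.0, -0.001, -1.0]]
ft_force: [-0.0, 0.3, 0.6]
width: -0.4
grip_force: 0.0
t: 10.62
tool_pos: [484.4, -23.3, 138.0]
ee_rot: [[-1.0, 0.026, -0.001], [0.026, 1.0, -0.0], [0.001, -0.0, -1.0]]
ft_force: [-4.7, 1.7, 2.4]
width: -0.2
grip_force: 1.7
t: 10.87
tool_pos: [490.0, -24.0, 138.2]
ee_rot: [[-1.0, 0.027, -0.0], [0.027, 1.0, -0.0], [0.0, -0.0, -1.0]]
ft_force: [-1.4, 1.0, 1.4]
width: -0.0
grip_force: 0.7
```

Free now (1.4 N where it was about 8 N before).

```bash
python3 -m crank '[[[0,-0.3,0,0,0,0,0],[0,-0.3,0,0,0,0,0],[0,-0.3,0,0,0,0,0]]]'; python3 -m crank '[[[0,-0.4,0,0,0,0,0],[0,-0.4,0,0,0,0,0],[0,-0.4,0,0,0,0,0],[0,-0.4,0,0,0,0,0],[0,-0.4,0,0,0,0,0]]]'; python3 -m crank '[[[0,-0.4,0,0,0,0,0],[0,-0.4,0,0,0,0,0],[0,-0.4,0,0,0,0,0],[0,-0.4,0,0,0,0,0],[0,-0.3,0,0,0,0,0]]]'
```

```text
t: 11.12
tool_pos: [498.9, -24.5, 138.4]
ee_rot: [[-1.0, 0.027, -0.0], [0.027, 1.0, -0.0], [0.0, -0.0, -1.0]]
ft_force: [-3.4, 0.8, 2.7]
width: 0.2
grip_force: 1.6
t: 11.53
tool_pos: [519.3, -25.1, 138.3]
ee_rot: [[-1.0, 0.027, 0.0], [0.027, 1.0, -0.0], [-0.0, -0.0, -1.0]]
ft_force: [-2.7, 0.9, 2.2]
width: -0.1
grip_force: 1.4
t: 11.95
tool_pos: [537.3, -25.6, 137.3]
ee_rot: [[-1.0, 0.028, -0.002], [0.028, 1.0, -0.0], [0.002, -0.0, -1.0]]
ft_force: [-3.5, -0.7, -2.7]
width: 0.3
grip_force: 1.6
```

```bash
python3 -m crank '[[[0,-0.4,0,0,0,0,0],[0,-0.4,0,0,0,0,0],[0,-0.3,0,0,0,0,0],[0,-0.3,0,0,0,0,0]]]'; python3 -m crank '[[[0,-0.3,0,0,0,0,0],[0,-0.2,0,0,0,0,0],[0,0,0,0,0,0,0]]]'
```

```text
t: 12.28
tool_pos: [551.6, -26.0, 137.8]
ee_rot: [[-1.0, 0.027, -0.001], [0.027, 1.0, -0.0], [0.001, -0.0, -1.0]]
ft_force: [-4.2, -0.6, -3.0]
width: -0.2
grip_force: 2.1
t: 12.53
tool_pos: [556.1, -26.2, 137.5]
ee_rot: [[-1.0, 0.027, -0.003], [0.027, 1.0, -0.0], [0.003, -0.0, -1.0]]
ft_force: [-5.2, -1.1, -3.8]
width: -0.2
grip_force: 2.5
```

```bash
python3 -m crank '[[[0,-0.2,0,0,0,0,0],[0,-0.2,0,0,0,0,0],[0,0,0,0,0,0,0]]]'
```

```text
t: 12.78
tool_pos: [558.3, -26.2, 136.6]
ee_rot: [[-1.0, 0.028, -0.007], [0.028, 1.0, 0.0], [0.007, -0.0, -1.0]]
ft_force: [-9.0, 0.2, -5.1]
width: -0.0
grip_force: 4.3
```

Right is on its buffer. Now the middle one.

```bash
python3 -m crank '[[[0,1,0,0,0,0,0],[0,3,0,0,0,0,0],[0,4,0,0,0,0,0],[0,2,0,0,0,0,0],[0,0,4,0,0,0,0]]]';python3 -m crank '[[[0,0,4,0,0,0,0],[0,-0.7,0,0,0,0,0],[0,-0.7,0,0,0,0,0],[0,-0.4,0,0,0,0,0],[0,0,0,0,0,0,0]]]';python3 -m crank '[[[0,-0.3,0,0,0,0,0],[0,-0.3,0,0,0,0,0],[0,-0.3,0,0,0,0,0],[0,0,0,0,0,0,0]]]'
```

```text
t: 13.2
tool_pos: [460.6, 13.6, 140.3]
ee_rot: [[-1.0, 0.031, 0.005], [0.031, 1.0, 0.0], [-0.005, 0.001, -1.0]]
ft_force: [1.4, -0.4, -0.8]
width: 0.1
grip_force: 0.0
t: 13.62
tool_pos: [482.7, 55.6, 138.8]
ee_rot: [[-1.0, 0.028, 0.002], [0.028, 1.0, 0.0], [-0.002, 0.0, -1.0]]
ft_force: [-1.2, -0.0, -0.7]
width: 0.2
grip_force: 0.0
t: 13.95
tool_pos: [490.1, 55.1, 138.2]
ee_rot: [[-1.0, 0.028, -0.001], [0.028, 1.0, -0.0], [0.001, -0.0, -1.0]]
ft_force: [-2.0, -0.4, 0.8]
width: 0.3
grip_force: 0.6
```

```bash
python3 -m crank '[[[0,-0.3,0,0,0,0,0],[0,-0.3,0,0,0,0,0]]]'; python3 -m crank '[[[0,-0.3,0,0,0,0,0]]]'
```

```text
t: 14.12
tool_pos: [495.8, 55.3, 138.3]
ee_rot: [[-1.0, 0.027, -0.001], [0.027, 1.0, -0.0], [0.001, -0.0, -1.0]]
ft_force: [-4.1, -0.0, 3.2]
width: -0.2
grip_force: 1.7
t: 14.2
tool_pos: [499.0, 55.4, 138.4]
ee_rot: [[-1.0, 0.027, -0.0], [0.027, 1.0, -0.0], [0.0, -0.0, -1.0]]
ft_force: [-4.2, 0.1, 2.9]
width: 0.3
grip_force: 1.7
```

Free.

```bash
python3 -m crank '[[[0,-0.4,0,0,0,0,0],[0,-0.4,0,0,0,0,0],[0,-0.4,0,0,0,0,0],[0,-0.4,0,0,0,0,0],[0,-0.4,0,0,0,0,0]]]'; python3 -m crank '[[[0,-0.4,0,0,0,0,0],[0,-0.4,0,0,0,0,0],[0,-0.4,0,0,0,0,0],[0,-0.4,0,0,0,0,0],[0,-0.3,0,0,0,0,0]]]'; python3 -m crank '[[[0,-0.4,0,0,0,0,0],[0,-0.4,0,0,0,0,0],[0,-0.4,0,0,0,0,0],[0,-0.3,0,0,0,0,0],[0,-0.2,0,0,0,0,0]]]'
```

```text
t: 14.62
tool_pos: [519.4, 55.0, 138.2]
ee_rot: [[-1.0, 0.027, 0.0], [0.027, 1.0, 0.0], [-0.0, 0.0, -1.0]]
ft_force: [-3.1, 0.1, 2.0]
width: -0.2
grip_force: 1.4
t: 15.03
tool_pos: [537.6, 54.4, 137.4]
ee_rot: [[-1.0, 0.028, -0.002], [0.028, 1.0, -0.0], [0.002, -0.0, -1.0]]
ft_force: [-2.6, -0.1, -3.3]
width: 0.0
grip_force: 1.6
t: 15.45
tool_pos: [554.9, 53.8, 137.8]
ee_rot: [[-1.0, 0.027, -0.001], [0.027, 1.0, -0.0], [0.001, -0.0, -1.0]]
ft_force: [-4.1, 0.1, -2.8]
width: 0.1
grip_force: 2.1
```

```bash
python3 -m crank '[[[0,-0.2,0,0,0,0,0],[0,-0.2,0,0,0,0,0],[0,0,0,0,0,0,0]]]'
```

```text
t: 15.7
tool_pos: [558.2, 53.8, 137.6]
ee_rot: [[-1.0, 0.027, -0.002], [0.027, 1.0, -0.0], [0.002, -0.0, -1.0]]
ft_force: [-5.5, -1.0, -3.9]
width: 0.2
grip_force: 2.5
```

```bash
python3 -m crank '[[[0,-0.2,0,0,0,0,0],[0,-0.2,0,0,0,0,0],[0,0,0,0,0,0,0]]]'; python3 -m crank '[[[0,1,0,0,0,0,0],[0,3,0,0,0,0,0],[0,4,0,0,0,0,0],[0,3,0,0,0,0,0],[0,0,0,0,0,0,0]]]'
python3 - <<'E'
from h import *
s=arm.snapshot("side");t=arm.snapshot("top")
o=np.zeros((550,800,3),np.uint8);o[:300,:400]=cv2.resize(s[110:260,120:320],None,fx=2,fy=2);o[:384,400:]=t[:,80:480];cv2.imwrite("pics/s3.png",o)
E
```

```text
t: 15.95
tool_pos: [560.6, 53.6, 136.7]
ee_rot: [[-1.0, 0.028, -0.006], [0.028, 1.0, -0.0], [0.006, -0.001, -1.0]]
ft_force: [-9.0, 0.5, -4.8]
width: -0.1
grip_force: 4.2
t: 16.37
tool_pos: [450.6, 56.9, 139.9]
ee_rot: [[-1.0, 0.026, 0.004], [0.026, 1.0, 0.002], [-0.004, 0.002, -1.0]]
ft_force: [-0.7, -0.4, 0.3]
width: -0.2
grip_force: 0.0
```

View pics/s3.png

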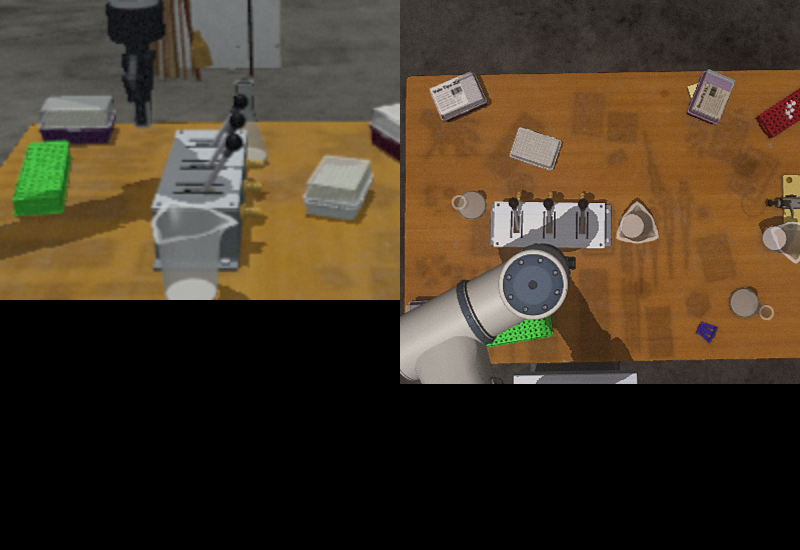

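All three levers lean to the back (top-view balls at about (514,203), (549,203) and (583,203)). Flask, beaker and tip box are unmoved and the gripper is clear. One numeric check, then hand in.

Run:
```python
from h import *
t=arm.snapshot("top");ok=True
B=blobs(t,185,195,275,212,75,5);print(B)
for b,px in zip(sorted(B)[:3],(540,537.5,535.5)):
    p=plane("top",b[0],b[1],149);print(p.round(1),"from start ball:",(p[0]-px).round(1))
```

```text
[(np.float64(193.2), np.float64(202.6), 83), (np.float64(228.2), np.float64(203.2), 91), (np.float64(262.5), np.float64(203.8), 90)]
[585.4 133.7 149. ] from start ball: 45.4
[582.6  53.4 149. ] from start ball: 45.1
[579.7 -25.4 149. ] from start ball: 44.2
```

```bash
python3 -c "
from station import arm
print(arm.hand_in())"
```

```text
the job is handed in; nothing more can be done
None
```

All three levers are fully over (order left, right, middle), the highest push I read was about 14 N, the flask, beaker and tip box look unmoved, and the job is handed in; no verdict was returned.

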